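# Stow the crampon bar and screw the spares pot shut

### The arm

A 6-joint arm with a two-finger parallel gripper is mounted at the origin on the work surface. World frame = base frame: x ahead of the robot, y to its left, z up, the work surface at z = 0. Lengths are in m, angles in rad, forces in N, time in s.
With the tool pointing down it reaches from about 0.3 to 0.95 m from the base axis. Payload 3.1 kg.
Tool frame: the origin (TCP) lies on the centre line of the jaws, within the pads' length; the fingertips stand 11 mm ahead of it and the grasp point (between the pads) lies 8 mm behind it; y points along the fingers, z is the direction in which the jaws open and shut, and the axes are right-handed (so a half turn about y gives the same grasp; the last joint's range is limited). The gripper opens to 85 mm and grips with 20 to 120 N. Pads are 22 mm wide; open, the fingers measure 114 mm over their backs; the gripper's body (76 mm by 85 mm) begins 54 mm behind the grasp point. The pads swing forward as they close: fully open they stand 13 mm farther back than shut.
Start: joints at [1.032, 0.308, 1.634, -0, 1.2, -0.07], TCP at [0.282, 0.558, 0.242] pointing down, gripper open.
Joint ranges: [-3.06, 3.06], [-0.79, 1.96], [0.05, 2.63], [-1.19, 4.34], [0.05, 2.64], [-2.94, 2.94]. Speed limits (rad/s): [2.79, 2.79, 3.14, 3.14, 3.14, 3.14].

### API

Orientations are given as a unit quaternion [x, y, z, w].
In Python, from cell import manip gives the robot as it stands. The module is installed in compiled form; this text tells all that it offers.
- The arm moves only by the tool move_arm, never from a script. Its arguments are lists of equal length, an entry for each row: "delta_pos": the shift along the tool's x, y, z in cm, a list of three; "twist": the turn about the tool's y in rad; "hand": the opening, from 0 (shut) to 1 (fully open). A call has 1 to 20 rows; each row is the pose to reach, as a shift and turn from the pose measured when the call began, along the tool's axes at that moment; what a row does not reach only later rows make up. A row lasts 1/8 s, in which the tool goes at most 62.5 mm and 10.7 degrees, less where a joint would pass 70% of its speed; a pose out of reach is approached as far as the arm can. A call with a gripper value outside its range is refused whole. The fingers move at their own pace and stop on an object; the grip force is fixed at half the most. Time passes only in rows, so rows that repeat a pose let the fingers close. It gives the time, the measured TCP pose, the force and the opening at its end, in the units of the state.
- manip.get_state(): the state, without advancing time (a new reading comes with each control period).
- manip.capture(name): name is "scene" or "top" or "wrist"; returns a dict with "img" (420x560x3 uint8, red, green, blue), "fx", "fy", "cx", "cy" (pixels), "k1" (the pictures are not rectified: a ray, as slopes to the right and down, at radius r is drawn at 1 + k1 r^2 times it, then the intrinsics apply), "view" (4x4, takes a point from world to camera coordinates). Camera axes: x right, y down, z forward; pixel columns grow to the right and rows downward; lengths in m; the calibration is good to about 2 mm. A picture is of the moment at which its call begins. There is no depth.
- manip.job_done(): hands the job in, once; it reports no verdict.
The state is a dict: "time_s": time; "joint_pos": joint angles; "joint_vel": joint speeds; "joint_efforts": joint torques, N m; "tool_pos": TCP position; "orientation": TCP orientation; "ft_force": force on the tool from outside, world axes, zero at the start; "ft_torque": the same for the moment, N m; "opening": opening from 0.0 (shut) to 1.0 (fully open).
Only numpy, scipy, OpenCV 4.12 (cv2) and the standard library are available. Lean on these libraries where they do the work, as an engineer would, in place of code of your own. Each camera call takes 0.05 s, during which the arm holds its last target.

### The job

Put the flat steel crampon bar with the row of holes into the open spares pot and let go of it. Then tip the pot's hinged lid over until it lies flat on the rim, and push the wing of its screw cap round clockwise until it is fully home. Leave the carabiner, the pulley and the lamp clip where they lie.

Things in the scene. Friction and masses are not known exactly. Their poses are not given: they have to be found in the camera images.
- pot: Round aluminium spares pot, open on top, screwed to the bench through a flange 140 mm across and 4 mm high. Outer diameter 110 mm, wall 4 mm, rim at 65 mm, inner floor 6 mm above the bench. Origin: on its axis at bench height; z up, x towards the lid's hinge. Inside the rim opposite the hinge, a catch stands 5 mm inward, 3 to 8 mm below the rim, 40 degrees either side of -x.
- lid_hinge (a point): Middle of the lid's hinge pin, at (66, 0, 66) mm in the pot's frame; the pin runs along the pot's y axis.
- lid (a joint): Angle of the hinged lid, rad: 0 = flat on the rim, 2.1 = right back (stop). Starts 1.8 to 2.0, leaning back beyond upright; opens about the pot's +y axis. Stiff hinge (0.22 N m, about 2 N at the tab): it stays at any angle and must be pressed right down. The lid is an aluminium ring, 116 mm across, 5 mm thick, centred 66 mm from the pin; its underside is 66 mm above the bench when shut.
- lid_tab (a point): Point on the outer (upper when shut) face of the thumb tab, a 5 mm plate 32 mm wide that sticks out of the ring opposite the hinge, 120 to 150 mm from the hinge pin; the point is 138 mm from the pin, mid-width. z: the lid's outward normal (up when shut); x: along the lid towards the hinge. To shut the lid, push this face from behind, over and down.
- cap (a joint): Turn of the black screw cap in the lid, rad: 0 = unscrewed, 2.4 = fully home (hard stop); grows clockwise seen from outside the lid (from above when shut). Starts 0 to 0.3. Friction 0.12 N m, no spring; sinks 4 mm over the whole turn. In the last part of the turn a lug under it runs beneath the pot's catch; if the cap is turned far before the lid is shut, the lug lands on the catch.
- cap_center (a point): Centre of the cap's flat top face (96 mm in diameter), on the cap's axis, which coincides with the pot's axis when the lid is shut; then 84 mm above the bench when unscrewed and 80 mm when home. Its z axis is the outward normal.
- wing_end (a point): One end of the wing, an upright straight bar across the cap, 84 mm long, 10 mm thick, 22 mm high over the cap's top face. The point: middle of the top edge at this end, 42 mm from the cap's axis. With the lid shut, seen from above, this end lies (2.4 - cap) rad anticlockwise from the pot's x axis, so it points at the hinge when home. Either end may be pushed; the space round it is clear.
- bar: Crampon adjustment bar: flat stainless steel bar 72 x 18 x 6 mm with a row of five small holes, about 60 g, lying flat on the bench. Origin: centre of the underside; x along its length, z up.
- carabiner: Red aluminium carabiner, loose, about 104 x 57 x 15 mm, lying flat; origin at its middle on the underside. Leave it.
- pulley: Chrome pulley with two flat cheek plates, loose, 80 x 40 x 26 mm; origin at its middle on the underside. Leave it.
- clip: Black helmet lamp clip, loose, 46 x 24 x 21 mm; origin at its middle on the underside. Leave it.
Things that resemble listed ones, but are neither listed nor needed, are in the scene too. Leave any purple look-alike of the pot alone.

How it is judged:
On the way, in this order (a step that is already met when the one before it is completed fails the run):
1. the bar lies in the pot, released (horizontal distance between bar and pot below 0.04 m and z of bar in the frame of pot below 0.045 m and contact force between the fingers and bar below 0.1 N and linear speed of bar below 0.05 m/s), for 0.2 s.
2. the lid lies flat on the rim, the cap not yet screwed home (value of joint lid below 0.05 rad and value of joint cap below 2 rad), for 0.1 s.
At the end, for the whole second after the job is handed in: The bar is at rest inside the pot (within 40 mm of its axis, its origin less than 45 mm above the bench), the lid lies flat on the rim (within 0.05 rad) and the cap is screwed home (turned past 2.25 of 2.4 rad) (horizontal distance between bar and pot below 0.04 m and z of bar in the frame of pot below 0.045 m and value of joint lid below 0.05 rad and value of joint cap above 2.25 rad and linear speed of bar below 0.03 m/s); the robot touches nothing.
It fails at once if the carabiner is moved more than 40 mm (distance of carabiner from where it was at the start of the episode above 0.04 m).
It fails at once if the pulley is moved more than 40 mm (distance of pulley from where it was at the start of the episode above 0.04 m).
It fails at once if the clip is moved more than 40 mm (distance of clip from where it was at the start of the episode above 0.04 m).
It also fails if it takes over 72 s, if anything falls off the work surface, if the arm or the gripper's body presses on something with over 40 N, if the wrist force passes 120 N, or if a joint passes its speed limit or range.

## Working session

There is one attempt and no reset: what is moved stays moved. The work goes in short steps, Python scripts to look and compute and a tool call to move; the robot and the scene stay as the last step left them, time stands still between calls to the robot, and variables do not carry over. Pictures are saved under pics/ and viewed, and the job is handed in when it is done.

Besides the shell and the picture viewer there is one more tool, called as name([rows], argument=value, ...), one row to a line, values as JSON. move_arm: Moves the arm, as the interface text tells. Its arguments: {"type":"object","properties":{"delta_pos":{"type":"array"},"twist":{"type":"array"},"hand":{"type":"array"}},"required":["delta_pos","twist","hand"]}

```bash
mkdir -p pics; cat > h.py <<'E'
import numpy as np, cv2, pickle
from cell import manip
from scipy.spatial.transform import Rotation as R
def cap(n,tag):
    c=manip.capture(n); pickle.dump(c,open(f'{n}_{tag}.pkl','wb'))
    cv2.imwrite(f'pics/{n}_{tag}.png',c['img'][:,:,::-1]); return c
def load(n,tag): return pickle.load(open(f'{n}_{tag}.pkl','rb'))
def ray(c,u,v):
    d=np.array([(u-c['cx'])/c['fx'],(v-c['cy'])/c['fy']]); s=d.copy()
    for _ in range(30): s=d/(1+c['k1']*(s@s))
    V=np.array(c['view']); Rm=V[:3,:3]; o=-Rm.T@V[:3,3]
    w=Rm.T@np.array([s[0],s[1],1]); return o,w/np.linalg.norm(w)
def onz(c,u,v,z):
    o,w=ray(c,u,v); return o+w*(z-o[2])/w[2]
def proj(c,p):
    V=np.array(c['view']); q=V[:3,:3]@np.array(p)+V[:3,3]; s=q[:2]/q[2]; s=s*(1+c['k1']*(s@s))
    return np.array([s[0]*c['fx']+c['cx'],s[1]*c['fy']+c['cy']])
def tri(c1,p1,c2,p2):
    A=np.zeros((3,3));b=np.zeros(3)
    for c,p in((c1,p1),(c2,p2)):
        o,w=ray(c,*p);M=np.eye(3)-np.outer(w,w);A+=M;b+=M@o
    return np.linalg.solve(A,b)
def state():
    s=manip.get_state();r=R.from_quat(s['orientation']).as_matrix()
    print('t',s['time_s'],'tcp',np.round(s['tool_pos'],4),'F',np.round(s['ft_force'],1),'op',round(s['opening'],3)); print(np.round(r,3)); print('q',np.round(s['joint_pos'],3))
    return np.array(s['tool_pos']),r
def togo(target):
    p,r=state(); print('delta cm in tool',np.round(100*r.T@(np.array(target)-p),2))
E
python3 -c "
from h import *
state()
for n in('scene','top','wrist'): c=cap(n,'0'); print(n,c['fx'],c['k1'],np.round(c['view'],3).tolist())"
```

```text
t 0.0 tcp [0.282  0.5568 0.241 ] F [-1.2 -0.2 -0.3] op 1.0
[[ 0.892 -0.001  0.452]
 [-0.452 -0.002  0.892]
 [-0.    -1.    -0.002]]
q [ 1.032  0.309  1.635  0.     1.2   -0.07 ]
scene 438.2876450100985 -0.051737084339266895 [[-0.057, 0.998, 0.007, 0.075], [0.843, 0.052, -0.535, -0.306], [-0.534, -0.024, -0.845, 1.275], [0.0, 0.0, 0.0, 1.0]]
top 454.8520970474618 -0.14041890581455316 [[-0.016, -1.0, -0.021, -0.015], [-0.994, 0.018, -0.105, 0.467], [0.105, 0.019, -0.994, 0.979], [0.0, 0.0, 0.0, 1.0]]
wrist 317.45006881924735 -0.018811232675587614 [[0.452, 0.892, -0.002, -0.624], [0.847, -0.428, 0.315, -0.041], [0.281, -0.144, -0.949, 0.379], [0.0, 0.0, 0.0, 1.0]]
```

View pics/top_0.png

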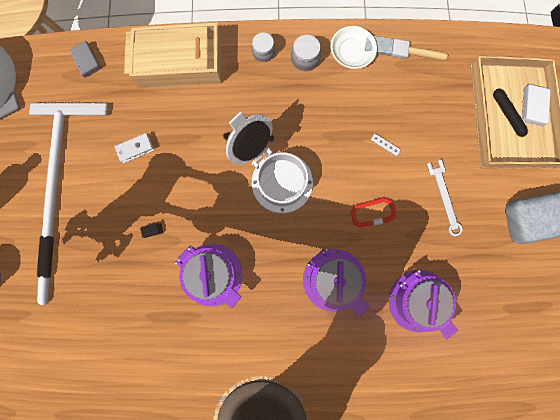

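View pics/scene_0.png

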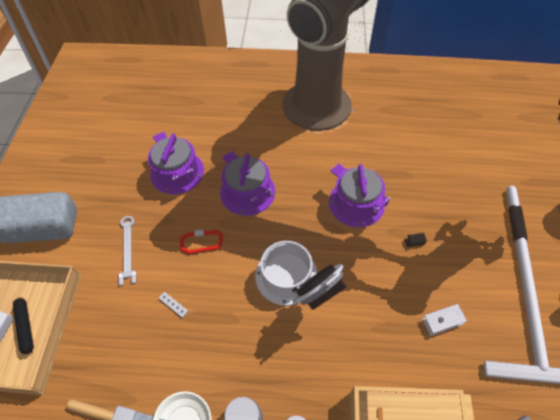

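View pics/wrist_0.png

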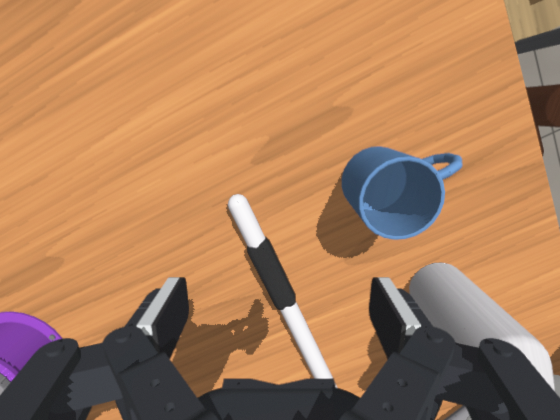

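The top view shows the bar at about (385,144). The grey pot is at (282,180) with its open lid at (249,138), and the purple look-alikes lie nearer the robot. I'll measure the bar and pot next.

```bash
cat > m.py <<'E'
from h import *
def barfit(n,box,tag='0'):
    c=load(n,tag); im=c['img'].astype(int); u0,v0,u1,v1=box
    s=im[v0:v1,u0:u1]; m=((s[:,:,0]-s[:,:,2])<45)&(s.sum(2)>270)
    m=cv2.morphologyEx(m.astype(np.uint8),cv2.MORPH_CLOSE,np.ones((3,3)))
    k,l,st,ce=cv2.connectedComponentsWithStats(m); i=1+np.argmax(st[1:,4]); ys,xs=np.where(l==i)
    P=np.array([onz(c,x+u0,y+v0,.006)[:2] for x,y in zip(xs,ys)],np.float32)
    r=cv2.minAreaRect(P); b=cv2.boxPoints(r); e=[b[1]-b[0],b[2]-b[1]]; e=max(e,key=np.linalg.norm)
    print(n,'bar c',r[0],'size',r[1],'ang',np.degrees(np.arctan2(e[1],e[0])),'px',st[i,4]); 
barfit('top',(362,125,410,165)); barfit('scene',(150,285,195,325))
for n,b in(('top',(205,95,330,225)),('scene',(240,225,360,320))):
    c=load(n,'0'); u0,v0,u1,v1=b; cv2.imwrite(f'pics/crop_{n}.png',cv2.resize(c['img'][v0:v1,u0:u1,::-1],None,fx=6 if n=='scene' else 5,fy=6 if n=='scene' else 4.5,interpolation=cv2.INTER_CUBIC))
E
python3 m.py
```

```text
top bar c (0.6271904110908508, -0.2939777672290802) size (0.07209409773349762, 0.019868576899170876) ang 56.99037 px 255
scene bar c (0.6270906925201416, -0.29584789276123047) size (0.07246553897857666, 0.020014477893710136) ang 56.307655 px 297
```

View pics/crop_top.png

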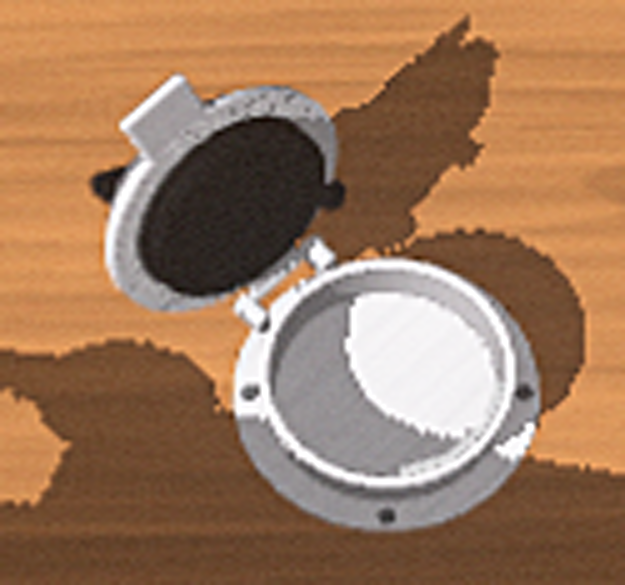

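View pics/crop_scene.png

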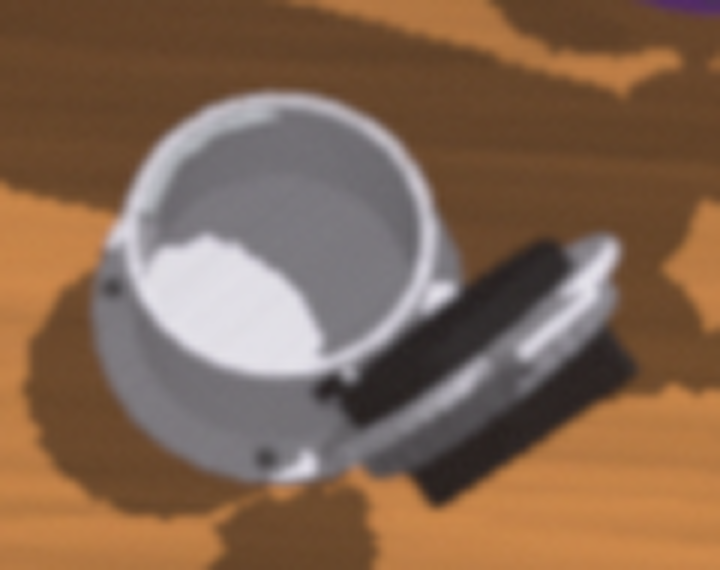

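```bash
cat > m2.py <<'E'
from h import *
t=load('top','0');s=load('scene','0')
a=onz(t,283,177.7,.065);b=onz(s,286.8,264.2,.065);print(a,b, tri(t,(283,177.7),s,(286.8,264.2)))
c=(a+b)/2
# refine rim with radial edge fit: outline of circle
for n,cam in(('top',t),('scene',s)):
    P=onz(cam,*( (283,177.7) if n=='top' else (286.8,264.2)),.065)
    im=cam['img'].copy(); 
    for r,z in((.055,.065),(.051,.065),(.07,.004)):
        for k in range(120):
            q=proj(cam,c+[r*np.cos(k*.0524),r*np.sin(k*.0524),z-.065]); cv2.circle(im,tuple(np.int32(np.round(q*16))),4,(255,0,0),-1,cv2.LINE_AA,4)
    x,y=(215,105) if n=='top' else (240,225)
    cv2.imwrite(f'pics/ov_{n}.png',cv2.resize(im[y:y+110,x:x+110,::-1],None,fx=5,fy=5))
h=onz(t,262,157.2,.066); d=h-c; print('hinge',h,np.hypot(*d[:2]),np.degrees(np.arctan2(d[1],d[0])))
w=load('wrist','0');V=np.array(w['view']);print('wristcam',-V[:3,:3].T@V[:3,3])
E
python3 m2.py
```

```text
[ 0.54182436 -0.05543195  0.065     ] [ 0.54390161 -0.05383236  0.065     ] [ 0.54240509 -0.05470292  0.06179737]
hinge [ 0.58729471 -0.01120679  0.066     ] 0.06212841804494712 44.34373154097409
wristcam [0.21055173 0.59413612 0.37182678]
```

```bash
python3 -c "
import cv2,numpy as np
cv2.imwrite('pics/ov.png',cv2.resize(np.hstack([cv2.imread('pics/ov_top.png'),cv2.imread('pics/ov_scene.png')]),(800,400)))"
```

```text
(no output)
```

View pics/ov.png

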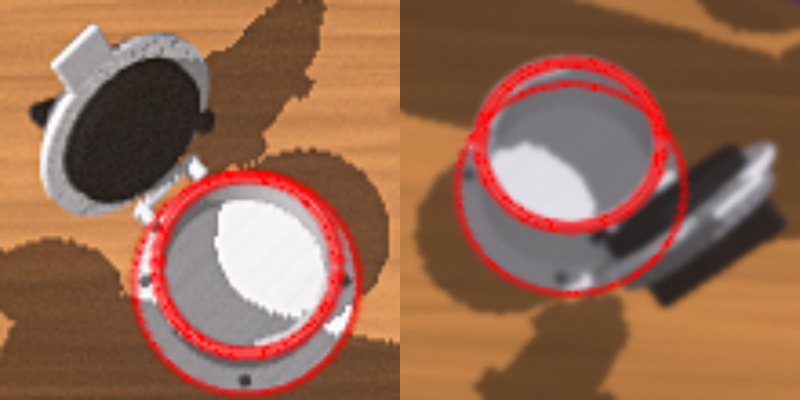

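```bash
cat > m3.py <<'E'
from h import *
t=load('top','0');s=load('scene','0')
k1=onz(t,255,163.4,.068);k2=onz(t,269,151,.068);d=k1-k2;print(k1,k2,'len',np.hypot(*d[:2]),'x az',np.degrees(np.arctan2(d[1],d[0]))-90, (k1+k2)/2)
for n,p in(('tabL',(229,122.8)),('tabR',(241,111.7))):print(n,[onz(t,*p,z).round(4).tolist() for z in(.185,.2)])
togo([.627,-.295,.16]);togo([.627,-.295,.013])
E
python3 m3.py
```

```text
[0.57355824 0.00391073 0.068     ] [ 0.60014463 -0.026499    0.068     ] len 0.04039291345015987 x az 41.16230391274598 [ 0.58685143 -0.01129414  0.068     ]
tabL [[0.628, 0.0471, 0.185], [0.6232, 0.0455, 0.2]]
tabR [[0.6495, 0.024, 0.185], [0.6443, 0.0228, 0.2]]
t 0.15 tcp [0.2821 0.557  0.2413] F [-0.5 -1.3  0.1] op 0.998
[[ 0.892 -0.001  0.452]
 [-0.452 -0.002  0.892]
 [-0.    -1.    -0.002]]
q [ 1.032  0.309  1.635 -0.     1.2   -0.07 ]
delta cm in tool [ 69.27   8.23 -60.41]
t 0.15 tcp [0.2821 0.557  0.2413] F [-0.5 -1.3  0.1] op 0.998
[[ 0.892 -0.001  0.452]
 [-0.452 -0.002  0.892]
 [-0.    -1.    -0.002]]
q [ 1.032  0.309  1.635 -0.     1.2   -0.07 ]
delta cm in tool [ 69.27  22.93 -60.38]
```

move_arm([
  [4.6,0,-4],
  [9.2,0,-8],
  [13.8,0,-12],
  [18.4,0,-16],
  [23,0,-20],
  [27.6,0,-24],
  [32.2,0,-28],
  [36.8,0,-32],
  [41.4,0,-36],
  [46,0,-40],
  [50.6,0,-44],
  [55.2,0,-48],
  [60,0,-52.3],
  [64.6,0,-56.3],
  [69.3,0,-60.4],
  [69.3,4,-60.4],
  [69.3,8.2,-60.4],
  [69.3,8.2,-60.4],
  [69.3,8.2,-60.4],
], twist=[0.11,0.22,0.33,0.44,0.55,0.66,0.77,0.88,0.99,1.1,1.21,1.32,1.43,1.54,1.684,1.684,1.684,1.684,1.684], hand=[1,1,1,1,1,1,1,1,0.8,0.6,0.6,0.6,0.6,0.6,0.6,0.6,0.6,0.6,0.6])

```text
time_s: 2.52
tool_pos: [0.628, -0.2952, 0.1614]
orientation: [0.336, -0.622, 0.623, -0.335]
ft_force: [0.2, -0.4, -0.2]
opening: 0.598
```

```bash
python3 -c "
from h import *
cap('wrist','1'); togo([.627,-.295,.013])"
```

```text
t 2.575 tcp [ 0.6288 -0.2956  0.1627] F [-0.2  0.6  0. ] op 0.6
[[-0.549  0.002  0.836]
 [-0.836 -0.003 -0.549]
 [ 0.002 -1.     0.004]]
q [-0.501  0.512  1.516 -0.002  1.109  0.081]
delta cm in tool [ 0.03 14.97 -0.24]
```

View pics/wrist_1.png

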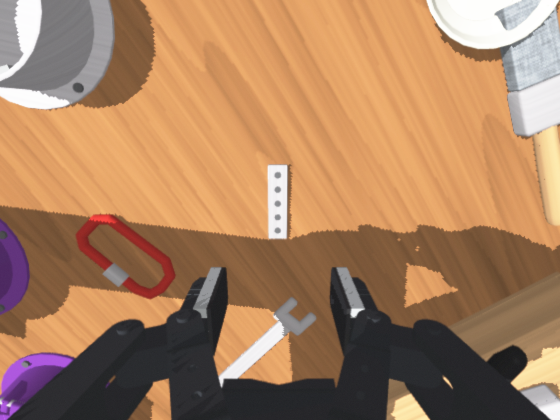

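The wrist view shows the bar upright at (278,202), midway between the fingers and aligned with them. I'll check its position numerically, then descend.

```bash
python3 -c "
from h import *
c=load('wrist','1');print(onz(c,278,165.5,.006),onz(c,278,239,.003),onz(c,278,202.5,.006))"
```

```text
[ 0.64762605 -0.26610115  0.006     ] [ 0.60763234 -0.32690813  0.003     ] [ 0.62857939 -0.29505848  0.006     ]
```

move_arm([
  [0,5,-0.2],
  [0,10,-0.2],
  [0,13,-0.2],
  [0,14.9,-0.2],
  [0,14.9,-0.2],
  [0,14.9,-0.2],
], twist=[0,0,0,0,0,0], hand=[0.5,0.5,0.5,0.5,0.5,0.5])

```text
time_s: 3.32
tool_pos: [0.6293, -0.2958, 0.0161]
orientation: [0.335, -0.62, 0.625, -0.337]
ft_force: [0.0, 0.5, -0.5]
opening: 0.496
```

move_arm([
  [0,0.3,0],
  [0,0.3,0],
  [0,0.3,0],
  [0,0.3,0],
  [0,0.3,0],
  [0,0.3,0],
  [0,0.3,0],
], twist=[0,0,0,0,0,0,0], hand=[0.3,0,0,0,0,0,0])

```text
time_s: 4.2
tool_pos: [0.6306, -0.2966, 0.0152]
orientation: [0.334, -0.619, 0.626, -0.337]
ft_force: [-1.0, -1.2, 6.1]
opening: 0.17
```

move_arm([
  [0,-3,0],
  [0,-6,0],
  [0,-10,0],
  [0,-13,0],
  [0,-13,0],
], twist=[0,0,0,0,0], hand=[0,0,0,0,0])

```text
time_s: 4.82
tool_pos: [0.6318, -0.2969, 0.1488]
orientation: [0.333, -0.617, 0.628, -0.339]
ft_force: [-0.6, -0.5, -0.3]
opening: 0.168
```

```bash
python3 -c "
from h import *
cap('wrist','2'); togo([.543,-.0546,.145])"
```

```text
t 4.875 tcp [ 0.6302 -0.2961  0.1462] F [-0.2  0.3 -0.5] op 0.17
[[-0.549  0.011  0.836]
 [-0.836 -0.008 -0.549]
 [ 0.001 -1.     0.014]]
q [-0.501  0.527  1.53  -0.002  1.071  0.082]
delta cm in tool [-15.39  -0.17 -20.55]
```

View pics/wrist_2.png

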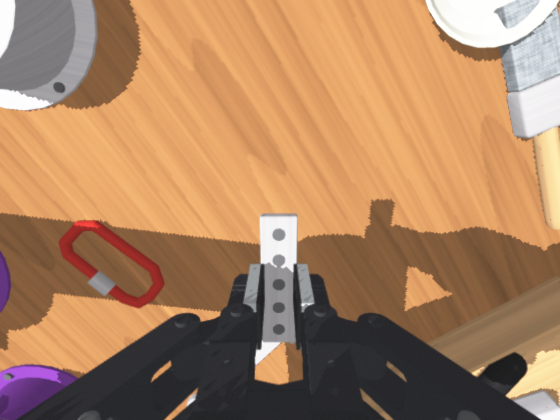

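The bar is firmly gripped across its middle, seen at (279,270). I'm moving it over the pot.

move_arm([
  [-1.5,-2,-2],
  [-4,-2,-5],
  [-6.5,-2,-8.5],
  [-9,-2,-12],
  [-11,-2,-15],
  [-13,-2,-17.5],
  [-15.4,-2,-20.5],
  [-15.4,-2,-20.5],
  [-15.4,-2,-20.5],
  [-15.4,-2,-20.5],
], twist=[-0.18,-0.36,-0.54,-0.72,-0.9,-1.08,-1.26,-1.37,-1.37,-1.37], hand=[0,0,0,0,0,0,0,0,0,0])

```text
time_s: 6.12
tool_pos: [0.5426, -0.0548, 0.1621]
orientation: [0.655, -0.266, 0.274, -0.652]
ft_force: [-0.2, 0.4, -0.7]
opening: 0.165
```

```bash
python3 -c "
from h import *
cap('scene','3'); cap('wrist','3'); togo([.543,-.0546,.035])
cv2.imwrite('pics/c3.png',np.hstack([cv2.imread('pics/scene_3.png')[150:370,180:400],cv2.resize(cv2.imread('pics/wrist_3.png'),None,fx=.75,fy=.75)[:220]]))"
```

```text
t 6.225 tcp [ 0.543  -0.055   0.1627] F [ 0.7 -0.   0.1] op 0.169
[[ 0.708  0.01   0.706]
 [-0.706 -0.008  0.708]
 [ 0.013 -1.     0.001]]
q [-0.177  0.243  1.894 -0.007  0.994 -0.96 ]
delta cm in tool [-1.900e-01  1.277e+01  1.000e-02]
```

View pics/c3.png

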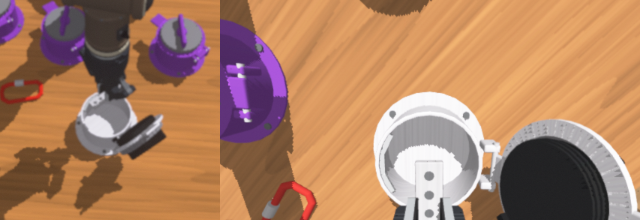

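The bar is above the pot mouth and well aligned. I'll lower it inside and release.

move_arm([
  [0,4,0],
  [0,8,0],
  [0,11,0],
  [0,12.9,0],
  [0,12.9,0],
  [0,12.9,0],
], twist=[0,0,0,0,0,0], hand=[0,0,0,0,0,0])

```text
time_s: 6.98
tool_pos: [0.5455, -0.0564, 0.0347]
orientation: [0.654, -0.265, 0.275, -0.652]
ft_force: [-0.1, -1.2, -0.6]
opening: 0.164
```

move_arm([
  [0,0,0],
  [0,0,0],
  [0,0,0],
  [0,-2,0],
  [0,-5,0],
  [0,-10,0],
  [0,-15,0],
  [0,-15,0],
  [0,-15,0],
], twist=[0,0,0,0,0,0,0,0,0], hand=[0.4,0.4,0.4,0.4,0.4,0.4,0.4,0.4,0.4])

```text
time_s: 8.1
tool_pos: [0.5432, -0.055, 0.1845]
orientation: [0.655, -0.265, 0.275, -0.652]
ft_force: [-0.2, 0.4, -1.1]
opening: 0.396
```

```bash
python3 -c "
from h import *
cap('wrist','4');cap('scene','4');state()"
```

```text
t 8.2 tcp [ 0.5422 -0.0549  0.1829] F [ 0.3 -0.2 -0.4] op 0.402
[[ 0.708  0.008  0.706]
 [-0.706 -0.008  0.708]
 [ 0.011 -1.     0.001]]
q [-0.177  0.216  1.88  -0.007  1.035 -0.96 ]
```

View pics/wrist_4.png

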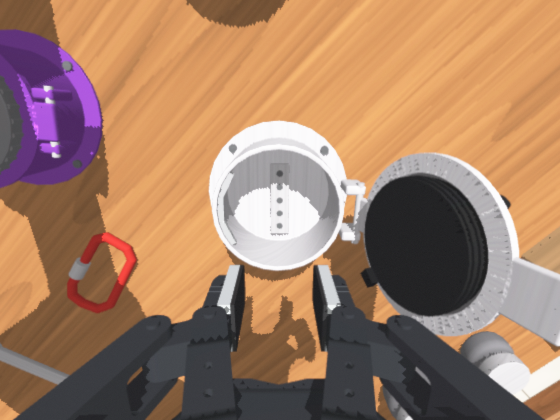

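The bar lies flat in the pot at (279,199), and the catch shows at (226,208). The lid angle works out at about 1.98 rad. I'm closing the fingers and going over the lid to get behind the tab.

move_arm([
  [0,-4,0],
  [0,-8,0],
  [0,-8.5,0],
  [0.2,-8.5,5],
  [0.3,-8.5,10],
  [0.5,-8.5,15],
  [0.5,-8.5,17.6],
  [0.5,-8.5,17.6],
  [0.5,-8.5,17.6],
  [0.5,-8.5,17.6],
  [0.5,-8.5,17.6],
], twist=[0,-0.15,-0.33,-0.51,-0.69,-0.87,-1.05,-1.23,-1.41,-1.545,-1.545], hand=[0,0,0,0,0,0,0,0,0,0,0])

```text
time_s: 9.57
tool_pos: [0.6683, 0.0668, 0.2654]
orientation: [0.66, 0.262, -0.262, -0.654]
ft_force: [-0.4, -0.8, 0.2]
opening: 0.003
```

```bash
cat >> h.py <<'E'
C0=np.array([.543,-.0546]);AZ=np.radians(43.5);E=np.array([np.cos(AZ),np.sin(AZ)])
def pw(p,z,y=0): return np.array([*(C0+p*E+y*np.array([-E[1],E[0]])),z])
E
python3 -c "
from h import *
cap('wrist','5');cap('scene','5');togo(pw(.175,.194))
w=load('wrist','4');b=onz(w,279,199,.012);print('bar',b)
for z in (.194,): print(z,np.array([proj(load('scene','5'),pw(.175,z-.011))]))
cv2.imwrite('pics/c5.png',np.hstack([cv2.resize(cv2.imread('pics/scene_5.png')[200:350,200:400],None,fx=2,fy=2),cv2.resize(cv2.imread('pics/wrist_5.png'),(400,300))]))"
```

```text
t 9.675 tcp [0.6687 0.0668 0.2663] F [0.7 0.8 0.8] op -0.003
[[ 0.726  0.006 -0.688]
 [ 0.688 -0.008  0.726]
 [-0.001 -1.    -0.01 ]]
q [ 0.038  0.376  1.494 -0.008  1.266 -2.288]
delta cm in tool [ 0.04  7.23 -0.09]
bar [ 0.54734966 -0.05653231  0.012     ]
0.194 [[350.85912878 304.49637829]]
```

View pics/c5.png

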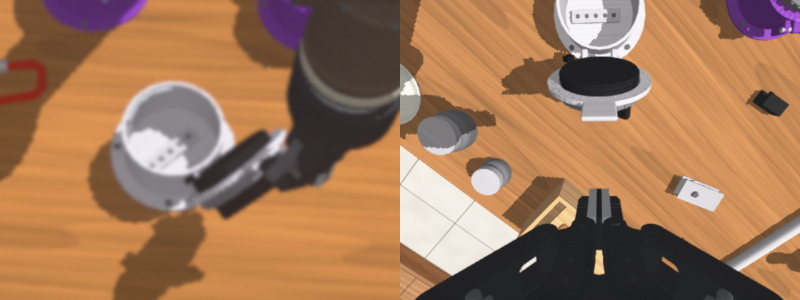

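move_arm([
  [0,3,0],
  [0,6,0],
  [0,7.2,0],
  [0,7.2,0],
  [-2,7.2,0],
  [-3.4,7.2,0],
  [-5,6.7,0],
  [-6.6,6.3,0],
  [-8,6,0],
  [-9.3,5.7,0],
  [-9.3,5.7,0],
], twist=[0,0,0,0,0,0,0,0,0,0,0], hand=[0,0,0,0,0,0,0,0,0,0,0])

```text
time_s: 11.05
tool_pos: [0.6, 0.0014, 0.2091]
orientation: [0.66, 0.261, -0.261, -0.654]
ft_force: [0.9, 0.0, 0.0]
opening: 0.001
```

```bash
python3 -c "
from h import *
cap('wrist','6');cap('scene','6');togo(pw(-.066,.082))
cv2.imwrite('pics/c6.png',np.hstack([cv2.resize(cv2.imread('pics/scene_6.png')[200:350,200:400],None,fx=2,fy=2),cv2.resize(cv2.imread('pics/wrist_6.png'),(400,300))]))"
```

```text
t 11.15 tcp [0.6006 0.0021 0.2088] F [-0.1 -0.2 -0.7] op 0.001
[[ 0.726  0.004 -0.687]
 [ 0.687 -0.008  0.726]
 [-0.003 -1.    -0.008]]
q [-0.065  0.293  1.725 -0.008  1.119 -2.39 ]
delta cm in tool [-14.65  12.73  -0.07]
```

View pics/c6.png

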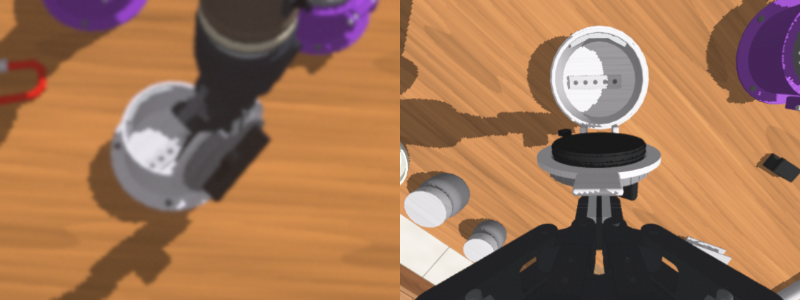

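The lid is following and is now near upright, with the finger against the tab at about (598,195) in the wrist half. I'm continuing over the top.

move_arm([
  [-1.1,-0.3,0],
  [-2.2,-0.4,0],
  [-3.6,-0.2,0],
  [-4.9,0.2,0],
  [-6.2,0.7,0],
  [-7.4,1.3,0],
  [-8.6,2.1,0],
  [-9.6,3.0,0],
  [-9.6,3.0,0],
], twist=[0,0,0,0,0,0,0,0,0], hand=[0,0,0,0,0,0,0,0,0])

```text
time_s: 12.28
tool_pos: [0.5292, -0.0645, 0.1776]
orientation: [0.659, 0.26, -0.262, -0.655]
ft_force: [0.0, -0.0, -0.1]
opening: -0.001
```

```bash
python3 -c "
from h import *
cap('wrist','7');cap('scene','7');togo(pw(-.066,.082))
cv2.imwrite('pics/c7.png',np.hstack([cv2.resize(cv2.imread('pics/scene_7.png')[200:350,200:400],None,fx=2,fy=2),cv2.resize(cv2.imread('pics/wrist_7.png'),(400,300))]))"
```

```text
t 12.375 tcp [ 0.5305 -0.0641  0.1786] F [-0.2 -0.4 -0.5] op -0.002
[[ 0.726  0.002 -0.687]
 [ 0.687 -0.007  0.726]
 [-0.003 -1.    -0.007]]
q [-0.198  0.205  1.904 -0.008  1.029 -2.522]
delta cm in tool [-5.01  9.68 -0.11]
```

View pics/c7.png

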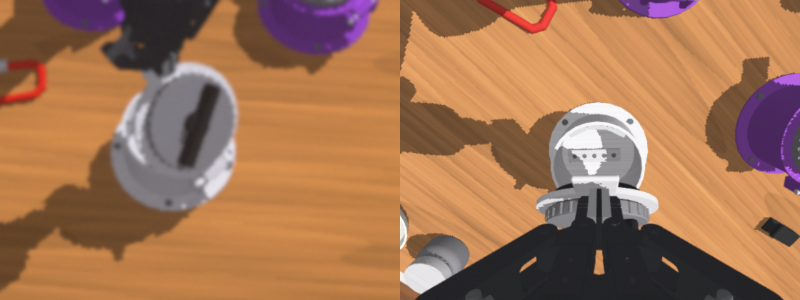

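The lid is past upright at roughly 0.8 rad. In the scene half its top and wing face up at (195,125). Now pressing it down to the rim.

move_arm([
  [-1,0.9,0],
  [-2.0,1.9,0],
  [-2.8,3.0,0],
  [-3.6,4.2,0],
  [-4.2,5.5,0],
  [-4.7,6.9,0],
  [-4.9,8.2,0],
  [-5.0,9.2,0],
  [-5.0,9.7,0],
  [-5.0,9.9,0],
  [-5.0,9.9,0],
], twist=[0,0,0,0,0,0,0,0,0,0,0], hand=[0,0,0,0,0,0,0,0,0,0,0])

```text
time_s: 13.75
tool_pos: [0.4938, -0.0992, 0.0817]
orientation: [0.659, 0.261, -0.263, -0.655]
ft_force: [-8.1, 0.8, 16.3]
opening: 0.002
```

```bash
python3 -c "
from h import *
cap('wrist','8');cap('scene','8');togo(pw(-.066,.082))
cv2.imwrite('pics/c8.png',np.hstack([cv2.resize(cv2.imread('pics/scene_8.png')[200:350,200:400],None,fx=2,fy=2),cv2.resize(cv2.imread('pics/wrist_8.png'),(400,300))]))"
```

```text
t 13.85 tcp [ 0.4938 -0.0992  0.0817] F [-7.5 -0.1 15.6] op 0.001
[[ 0.726 -0.001 -0.688]
 [ 0.688 -0.007  0.726]
 [-0.005 -1.    -0.005]]
q [-0.28   0.3    2.024 -0.01   0.816 -2.603]
delta cm in tool [ 0.04 -0.03 -0.15]
```

View pics/c8.png

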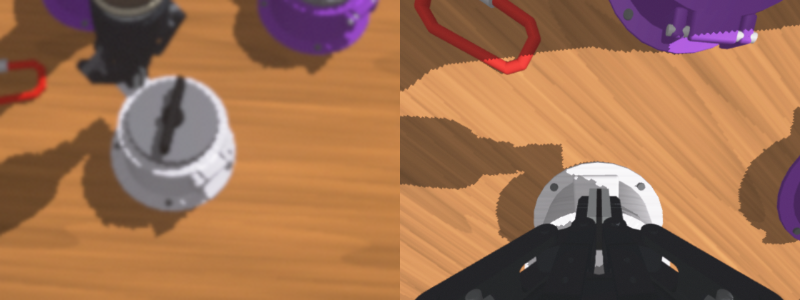

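The lid reads closed: 16 N of resistance with the fingertip at 71 mm, which is the shut height. I'm lifting off to measure the wing.

move_arm([
  [0,-3,0],
  [0,-8,0],
  [-5,-11,0],
  [-8,-12,0],
  [-8,-12,0],
], twist=[0,0,0,0,0], hand=[0,0,0,0.15,0.3])

```text
time_s: 14.48
tool_pos: [0.4358, -0.1544, 0.2034]
orientation: [0.66, 0.261, -0.261, -0.654]
ft_force: [0.9, -0.2, 0.2]
opening: 0.299
```

```bash
python3 -c "
from h import *
cap('wrist','9');s=cap('scene','9');t=cap('top','9');togo(pw(0,.16))
for n,c in(('scene',s),('top',t)):
  u,v=np.int32(proj(c,pw(0,.09))); print(n,u,v)
  cv2.imwrite(f'pics/z_{n}.png',cv2.resize(c['img'][v-35:v+35,u-35:u+35,::-1],None,fx=5.7,fy=5.7,interpolation=cv2.INTER_CUBIC))
cv2.imwrite('pics/c9.png',np.hstack([cv2.imread('pics/z_scene.png'),cv2.imread('pics/z_top.png')]))"
```

```text
t 14.625 tcp [ 0.4361 -0.1528  0.2017] F [ 1.   0.4 -1.1] op 0.298
[[ 0.726 -0.001 -0.688]
 [ 0.688 -0.007  0.726]
 [-0.005 -1.    -0.005]]
q [-0.427  0.036  2.043 -0.007  1.061 -2.753]
delta cm in tool [14.53  4.1  -0.2 ]
scene 286 258
top 282 174
```

View pics/c9.png

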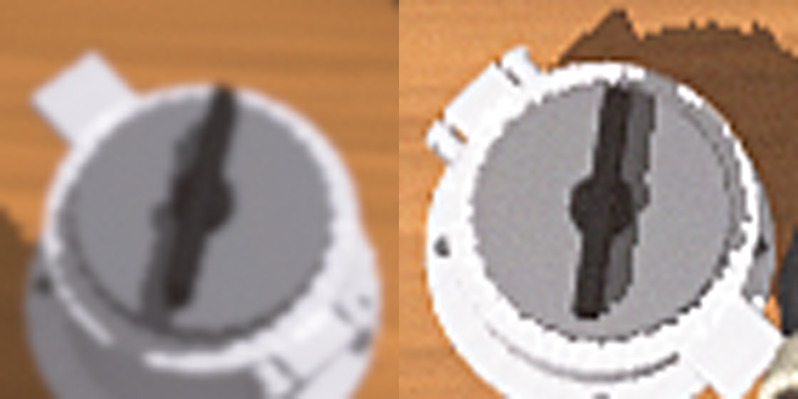

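View pics/wrist_9.png

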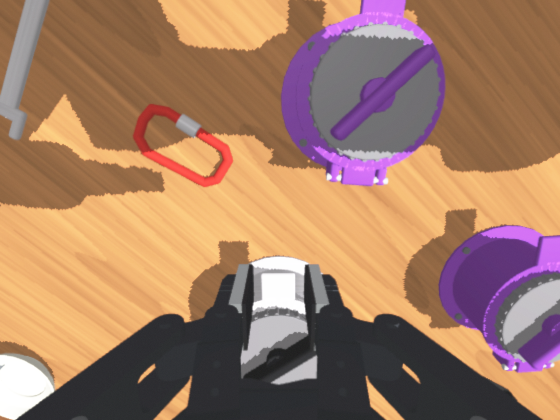

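```bash
python3 -c "
from h import *
s=load('scene','9');t=load('top','9')
f=5.7
for c,a,b,u,v in((t,(220,85),(186,315),282,174),(s,(228,92),(178,300),286,258)):
  A=onz(c,u-35+a[0]/f,v-35+a[1]/f,.106);B=onz(c,u-35+b[0]/f,v-35+b[1]/f,.106);d=A-B
  print(A.round(4),B.round(4),'mid',((A+B)/2).round(4),'len',np.hypot(*d[:2]),'az',np.degrees(np.arctan2(d[1],d[0])))"
```

```text
[ 0.5838 -0.0612  0.106 ] [ 0.5    -0.0473  0.106 ] mid [ 0.5419 -0.0543  0.106 ] len 0.08494587944998341 az -9.394684301983487
[ 0.5052 -0.0474  0.106 ] [ 0.5888 -0.0601  0.106 ] mid [ 0.547  -0.0538  0.106 ] len 0.0845397415652485 az 171.31466698945798
```

The wing lies at azimuth 171°/-9°, so the cap is at about 0.18 rad and the cap centre agrees with the pot axis. I'll push the 171° end with closed fingers, turning the tool along with it.

```bash
cat > plan.py <<'E'
from h import *
import sys
c=np.array([.5435,-.0545])
def pos(al,s,r=.032,z=.099):
    a=np.radians(al);e=np.array([np.cos(a),np.sin(a)]);n=np.array([-e[1],e[0]])
    return np.array([*(c+r*e+s*n),z])
def plan(als,ss,z=.099):
    p,r=state();psi=np.degrees(np.arctan2(r[1,2],r[0,2]));print('psi',psi)
    for al,s in zip(als,ss):
        d=100*r.T@(pos(al,s,z=z)-p);tw=-np.radians((al-90-psi+180)%360-180)
        print(al,s,np.round(d,2).tolist(),round(tw,2))
E
python3 -c "
from plan import *
plan([171],[.028],.17);plan([171],[.028],.099)"
```

```text
t 14.625 tcp [ 0.4361 -0.1528  0.2017] F [ 1.   0.4 -1.1] op 0.298
[[ 0.726 -0.001 -0.688]
 [ 0.688 -0.007  0.726]
 [-0.005 -1.    -0.005]]
q [-0.427  0.036  2.043 -0.007  1.061 -2.753]
psi 133.46011314485358
171 0.028 [10.4, 3.12, 0.6] 0.92
t 14.625 tcp [ 0.4361 -0.1528  0.2017] F [ 1.   0.4 -1.1] op 0.298
[[ 0.726 -0.001 -0.688]
 [ 0.688 -0.007  0.726]
 [-0.005 -1.    -0.005]]
q [-0.427  0.036  2.043 -0.007  1.061 -2.753]
psi 133.46011314485358
171 0.028 [10.44, 10.22, 0.63] 0.92
```

move_arm([
  [3,0,0.2],
  [7,0,0.4],
  [10.4,2,0.6],
  [10.4,3,0.6],
  [10.4,3,0.6],
  [10.4,3,0.6],
  [10.4,7,0.6],
  [10.4,10.2,0.6],
  [10.4,10.2,0.6],
], twist=[0.18,0.36,0.54,0.72,0.9,0.92,0.92,0.92,0.92], hand=[0,0,0,0,0,0,0,0,0])

```text
time_s: 15.75
tool_pos: [0.5058, -0.0769, 0.097]
orientation: [0.707, -0.058, 0.055, -0.703]
ft_force: [-0.3, -0.5, 0.5]
opening: -0.006
```

```bash
python3 -c "
from plan import *
cap('wrist','10');cap('scene','10')
a=[171,171]+list(range(163,34,-9)); plan(a,[.024,.018]+[.018]*(len(a)-2))"
```

```text
t 15.85 tcp [ 0.5078 -0.0775  0.0995] F [ 0.3 -0.3  0.6] op -0.002
[[ 0.987 -0.001  0.159]
 [-0.159 -0.007  0.987]
 [ 0.    -1.    -0.007]]
q [-0.232  0.287  1.994 -0.009  0.86  -1.637]
psi 80.82903584218404
171 0.024 [-0.04, 0.05, 0.43] -0.0
171 0.018 [-0.04, 0.05, 1.03] -0.0
163 0.018 [-0.26, 0.04, 1.49] 0.14
154 0.018 [-0.43, 0.04, 2.04] 0.29
145 0.018 [-0.51, 0.04, 2.61] 0.45
136 0.018 [-0.5, 0.03, 3.19] 0.61
127 0.018 [-0.4, 0.03, 3.75] 0.76
118 0.018 [-0.21, 0.02, 4.3] 0.92
109 0.018 [0.06, 0.02, 4.81] 1.08
100 0.018 [0.4, 0.02, 5.27] 1.24
91 0.018 [0.82, 0.02, 5.67] 1.39
82 0.018 [1.29, 0.01, 6.0] 1.55
73 0.018 [1.81, 0.01, 6.25] 1.71
64 0.018 [2.36, 0.01, 6.42] 1.86
55 0.018 [2.93, 0.01, 6.5] 2.02
46 0.018 [3.5, 0.01, 6.49] 2.18
37 0.018 [4.07, 0.01, 6.39] 2.34
```

View pics/wrist_10.png

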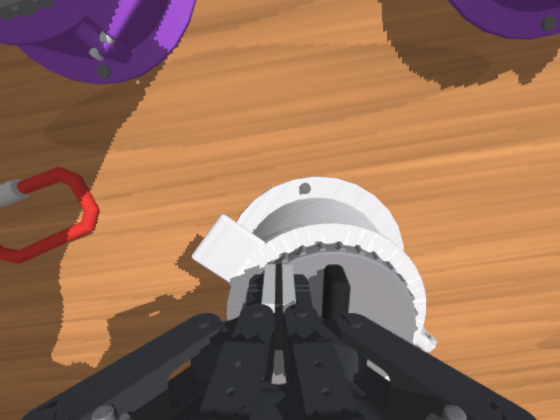

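The closed fingers stand at (280,290), beside the wing end at (338,290) and parallel to it. Pushing the first half.

move_arm([
  [0,0,0.4],
  [0,0,1.0],
  [-0.3,0,1.5],
  [-0.4,0,2.0],
  [-0.5,0,2.6],
  [-0.5,0,3.2],
  [-0.4,0,3.75],
  [-0.2,0,4.3],
  [0.1,0,4.8],
  [0.4,0,5.3],
  [0.4,0,5.3],
], twist=[0,0,0.14,0.29,0.45,0.61,0.76,0.92,1.08,1.24,1.24], hand=[0,0,0,0,0,0,0,0,0,0,0])

```text
time_s: 17.23
tool_pos: [0.5193, -0.0258, 0.0992]
orientation: [0.544, -0.454, 0.456, -0.539]
ft_force: [-1.9, -2.0, 0.2]
opening: -0.002
```

```bash
python3 -c "
from plan import *
cap('wrist','11')
a=[100,91,82,73,64,55,46,40,35]; plan(a,[.018]*9)"
```

```text
t 17.275 tcp [ 0.5193 -0.0259  0.0992] F [-2.5 -2.5 -0.2] op 0.001
[[ 0.173 -0.003  0.985]
 [-0.985 -0.007  0.173]
 [ 0.007 -1.    -0.004]]
q [-0.129  0.299  1.978 -0.01   0.866 -0.297]
psi 9.981413999434489
100 0.018 [0.04, 0.02, 0.09] -0.0
91 0.018 [-0.2, 0.01, 0.61] 0.16
82 0.018 [-0.36, 0.01, 1.16] 0.31
73 0.018 [-0.43, 0.01, 1.74] 0.47
64 0.018 [-0.41, 0.01, 2.31] 0.63
55 0.018 [-0.3, 0.0, 2.88] 0.79
46 0.018 [-0.1, 0.0, 3.42] 0.94
40 0.018 [0.08, 0.0, 3.76] 1.05
35 0.018 [0.25, 0.0, 4.03] 1.13
```

View pics/wrist_11.png

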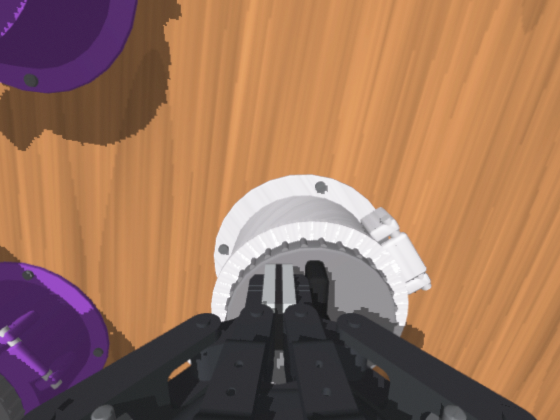

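The wing now sits at (316,285), in contact with the fingers, and the hinge is ahead at (405,250). Continuing to the stop.

move_arm([
  [-0.2,0,0.6],
  [-0.4,0,1.2],
  [-0.4,0,1.7],
  [-0.4,0,2.3],
  [-0.3,0,2.9],
  [-0.1,0,3.4],
  [0,0,3.6],
  [0.1,0,3.8],
  [0.1,0,3.8],
], twist=[0.16,0.31,0.47,0.63,0.79,0.94,1.0,1.0,1.0], hand=[0,0,0,0,0,0,0,0,0])

```text
time_s: 18.4
tool_pos: [0.5543, -0.019, 0.098]
orientation: [0.261, -0.658, 0.659, -0.255]
ft_force: [-5.8, 2.8, -0.6]
opening: 0.001
```

```bash
python3 -c "
from plan import *
cap('wrist','12');plan([40,35],[.018]*2)"
```

```text
t 18.45 tcp [ 0.5543 -0.0189  0.0981] F [-4.4  3.3 -1.2] op -0.001
[[-0.733 -0.008  0.68 ]
 [-0.68  -0.005 -0.734]
 [ 0.009 -1.    -0.002]]
q [-0.11   0.361  1.893 -0.007  0.895  0.719]
psi -47.18081149317264
40 0.018 [-0.07, -0.1, 0.23] 0.05
35 0.018 [-0.2, -0.1, 0.52] 0.14
```

View pics/wrist_12.png

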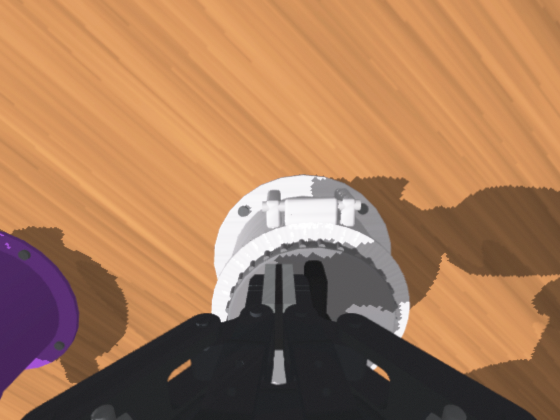

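move_arm([
  [0,0,0.4],
  [-0.1,0,0.8],
  [-0.1,0,0.8],
  [-0.1,0,0.8],
], twist=[0,0,0,0], hand=[0,0,0,0])

```text
time_s: 18.95
tool_pos: [0.5555, -0.0198, 0.0975]
orientation: [-0.265, 0.662, -0.655, 0.252]
ft_force: [-11.3, 11.7, 6.4]
opening: -0.001
```

```bash
python3 -c "
from plan import *
plan([40,35],[.018]*2);s=manip.get_state();print(s['ft_torque'])"
```

```text
t 18.95 tcp [ 0.5555 -0.0198  0.0975] F [-11.3  11.7   6.4] op -0.001
[[-0.733 -0.02   0.68 ]
 [-0.68   0.003 -0.733]
 [ 0.013 -1.    -0.016]]
q [-1.140e-01  3.700e-01  1.882e+00  1.000e-03  9.100e-01  7.080e-01]
psi -47.13016435851804
40 0.018 [-0.05, -0.16, 0.09] 0.05
35 0.018 [-0.18, -0.16, 0.38] 0.14
[ 1.75228333  1.74259663 -0.03388212]
```

The resistance rose to 16 N while the tool moved only about 1.5 mm, so this is the hard stop. I'm backing off sideways, lifting and checking.

move_arm([
  [0,0,-0.5],
  [0,0,-1.2],
  [0,0,-1.2],
  [0,-4,-1.2],
  [0,-9,-1.2],
  [0,-14,-1.2],
  [6,-14,-6],
  [10,-14,-12],
  [14,-14,-17],
  [14,-14,-17],
], twist=[0,0,0,0,0,0,0,0,0,0], hand=[0,0,0,0,0,0,0,0,0,0])

```text
time_s: 20.2
tool_pos: [0.3375, 0.0092, 0.2416]
orientation: [-0.265, 0.662, -0.655, 0.252]
ft_force: [1.3, 0.7, 0.3]
opening: -0.004
```

```bash
python3 -c "
from h import *
s=cap('scene','13');t=cap('top','13');state()
for n,c in(('scene',s),('top',t)):
  u,v=np.int32(proj(c,pw(0,.09))); print(n,u,v)
  cv2.imwrite(f'pics/z_{n}.png',cv2.resize(c['img'][v-35:v+35,u-35:u+35,::-1],None,fx=5.7,fy=5.7,interpolation=cv2.INTER_CUBIC))
cv2.imwrite('pics/c13.png',np.hstack([cv2.imread('pics/z_scene.png'),cv2.imread('pics/z_top.png')]))"
```

```text
t 20.3 tcp [0.3385 0.0091 0.242 ] F [ 0.9 -0.7 -0.3] op -0.003
[[-0.732 -0.018  0.681]
 [-0.681  0.003 -0.733]
 [ 0.012 -1.    -0.014]]
q [-1.020e-01 -2.820e-01  2.232e+00  1.000e-03  1.210e+00  7.190e-01]
scene 286 258
top 282 174
```

View pics/c13.png

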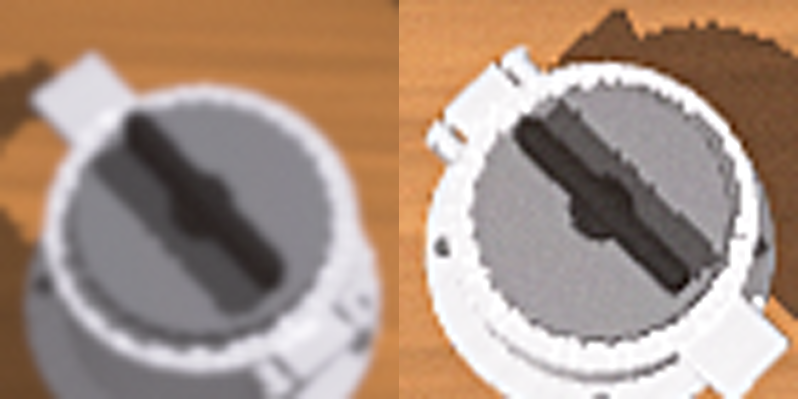

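View pics/top_13.png

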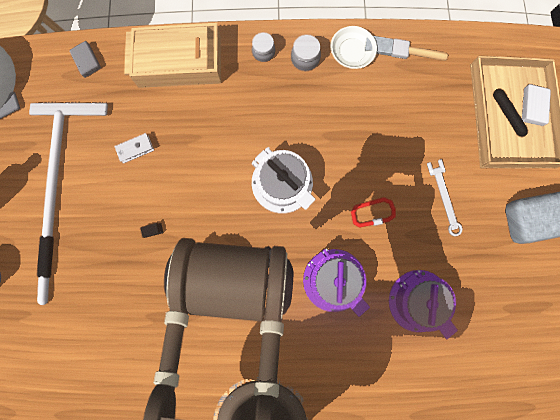

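```bash
python3 -c "
from h import *
s=load('scene','13');t=load('top','13');f=5.7
for c,a,b,u,v in((t,(125,122),(283,286),282,174),(s,(270,284),(137,122),286,258)):
  A=onz(c,u-35+a[0]/f,v-35+a[1]/f,.102);B=onz(c,u-35+b[0]/f,v-35+b[1]/f,.102);d=A-B
  print('len',np.hypot(*d[:2]),'az',np.degrees(np.arctan2(d[1],d[0])))
# tab direction from images (upper face z .071): tab end mid
for c,a,u,v in((t,(758,367),282,174),(s,(62,74),286,258)):
  x=a[0]-399 if c is t else a[0]
  P=onz(c,u-35+x/f,v-35+a[1]/f,.071);d=C0-P[:2];print(P,'tab r',np.hypot(*d),'az',np.degrees(np.arctan2(d[1],d[0])))
"
```

```text
len 0.08283918920466 az 42.329918526331916
len 0.08031340280694797 az 40.071384019531145
[ 0.48468739 -0.11114909  0.071     ] tab r 0.08122906041547008 az 44.12038644763498
[ 0.48222047 -0.1123667   0.071     ] tab r 0.08385191595537389 az 43.54415224356817
```

```bash
python3 -c "
from h import *
print(manip.job_done()); state()"
```

```text
the job is handed in; nothing more can be done
None
the job is handed in; nothing more can be done
```

The job is handed in at about 20.3 s of the 72 s allowed, with all the steps done. No verdict was given, so this rests on my own checks.

- **Bar:** I gripped it across its middle, lowered it into the pot and released it. The picture after release showed it flat on the floor, about 5 mm from the pot's axis. With the lid now shut, I can't see it any more.
- **Lid:** I pushed it over by the tab with closed fingers and pressed it down. It took 16 N with the fingertip at 71 mm, the shut height. The last pictures put the tab end 81 to 84 mm from the axis, against 84 mm nominal when shut.
- **Cap:** I pushed one end of the wing clockwise until the force rose to 16 N over about 1.5 mm, which I took as the hard stop. The wing measured 40 to 42° in the last pictures, against a hinge direction of about 43.5°. That agrees with fully home to within about 3°, where about 8° is allowed.
- **Carabiner, pulley and clip:** they look unmoved in the last top view. The arm was clear of everything at hand-in.

No check failed. The hinge direction came out between 41° and 44° depending on the feature I measured, which does not change the result.

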